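Roll the amber seed vial to the reading line

TASK

On the black mat of the seed-lab bench, roll the amber vial with the yellow cap to the red line by pushing its side, so that it comes to rest lying along the line, without ever overrunning it. Push gently, without gripping or lifting the vial, and leave the green vial, the two tins and the brush dish where they are.

Things in the scene. Friction and masses are not known exactly. Their poses are not given: they have to be found in the camera images.
- amber_vial: the vial to roll: lying amber glass cylinder with paper label and yellow cap, smooth, 28 mm in diameter, 95 mm long, 40 to 85 g. Origin: on its axis, halfway along, 14 mm above the mat; x runs along its axis to the cap; y and z turn as it rolls. It starts 95 to 140 mm from the red line, nearly parallel to it, and rolls freely: a push of 50 mm/s or slower leaves it within 5 mm of the pusher; at 100 mm/s it runs on some 50 mm
- green_vial: bystander: a vial of the same size in green glass with a blue cap, lying near the other end of the mat, 95 to 140 mm from the red line; same frame. It must not be disturbed
- line (a point): middle of the red line (8 mm wide, 144 mm long) across the middle of the fixed black rubber mat, on the mat's top face, 4 mm above the bench. The mat is 150 mm wide (x, along the line) and 420 mm long (y, the way the vial rolls); z up. The amber vial starts on either side, at +y or -y
- tin_a: bystander: round aluminium sample tin, 67 mm in diameter, 38 mm tall, standing beside the mat on its +x side. Origin: centre of its underside
- tin_b: bystander: another such tin. Origin: centre of its underside
- brush_dish: bystander: white ceramic dish, 70 x 130 x 22 mm with brushes and pens lying in it, beside the mat on its +x side. Origin: centre of its underside
There are look-alikes about, which are no part of the job. What is shaped like the amber_vial but pink, purple or turquoise is not meant.

How it is judged:
At the end, for the whole second after the job is handed in: the amber vial lies still on the mat with its middle within 15 mm of the red line (and within 50 mm of the line's middle, along it), its axis within 15 degrees of the line (y of amber_vial in the frame of line between -0.015 and 0.015 m and x of amber_vial in the frame of line between -0.05 and 0.05 m and angle between the x axis of amber_vial and the x axis of line, either way round below 0.26 rad and z of amber_vial in the frame of line below 0.02 m and linear speed of amber_vial below 0.01 m/s); the robot touches nothing.
It fails at once if the amber vial overruns the line by more than 30 mm to the far side from its start ((y of amber_vial in the frame of line above 0.03 m or y of amber_vial in the frame of line below -0.03 m) and distance of amber_vial from where it was at the start of the episode above 0.118 m).
It fails at once if the amber vial is lifted more than 12 mm off the mat (z of amber_vial in the frame of line above 0.026 m).
It fails at once if the amber vial is gripped, or pushed harder than 18 N (contact force between amber_vial and the fingers above 18 N).
It fails at once if the green vial is moved more than 15 mm (distance of green_vial from where it was at the start of the episode above 0.015 m).
It fails at once if a tin or the brush dish is moved more than 15 mm (distance of any of tin_a, tin_b, brush_dish from where it was at the start of the episode above 0.015 m).
It also fails if it takes over 38 s, if anything falls off the work surface, if the arm or the gripper's body presses on something with over 40 N, if the wrist force passes 120 N, or if a joint passes its speed limit or range.

ROBOT

A 6-joint arm with a two-finger parallel gripper is mounted at the origin on the work surface. World frame = base frame: x ahead of the robot, y to its left, z up, the work surface at z = 0. Lengths are in m, angles in rad, forces in N, time in s.
With the tool pointing down it reaches from about 0.35 to 0.975 m from the base axis. Payload 4.9 kg.
Tool frame: the origin (TCP) lies on the centre line of the jaws, within the pads' length; the fingertips stand 11 mm ahead of it and the grasp point (between the pads) lies 8 mm behind it; z points along the fingers, y is the direction in which the jaws open and shut (so a half turn about z gives the same grasp; the last joint's range is limited). The gripper opens to 85 mm and grips with 20 to 120 N. Pads are 22 mm wide; open, the fingers measure 114 mm over their backs; the gripper's body (76 mm by 85 mm) begins 54 mm behind the grasp point. The pads swing forward as they close: fully open they stand 13 mm farther back than shut.
Start: joints at [-1.457, 0.053, 1.613, -0, 1.476, -0.119], TCP at [0.144, -0.608, 0.242] pointing down, gripper open.
Joint ranges: [-3.01, 3.01], [-1.01, 2.22], [0.06, 2.58], [-1.02, 4.17], [0.09, 2.62], [-3.14, 3.14]. Speed limits (rad/s): [2.57, 2.57, 3.14, 3.14, 3.14, 3.14].

INTERFACE

Orientations are given as a rotation vector (axis times angle).
In Python, from station import ctrl gives the robot as it stands.
- The arm moves only by the tool send_rows, never from a script. Its argument "series" is a list of rows, each an object of numbers: "tx", "ty", "tz": the shift along the tool's x, y, z in cm; "wx", "wy", "wz": the turn, a rotation vector about the tool's x, y, z in rad; "jaw": the closure, from 0 (fully open) to 1 (shut). In form: [{"tx": .., "ty": .., "tz": .., "wx": .., "wy": .., "wz": .., "jaw": ..}, ...]. A call has 1 to 5 rows; each row shifts and turns the pose as measured when the row begins, along the tool's axes as they then stand; what a row does not reach is not made up. A row lasts 1/8 s, in which the tool goes at most 62.5 mm and 10.7 degrees, less where a joint would pass 70% of its speed; a pose out of reach is approached as far as the arm can. A call is refused whole if a number of a shift passes 6.25 or a number of a turn 0.188, either way. A call with a gripper value outside its range is refused whole. The fingers move at their own pace and stop on an object; "squeeze" is the grip in N (left out, the last holds). Time passes only in rows, so rows that do not move let the fingers close. It gives the time, the measured TCP pose, the force and the opening at its end, in the units of the state.
- ctrl.get_obs(): the state, without advancing time (a new reading comes with each control period).
- ctrl.get_image(name): name is "side" or "top" or "wrist"; returns the picture (384x512x3 uint8, red, green, blue); there is no depth.
- ctrl.camera_info(name): a dict with "mtx" (3x3 intrinsics, pixels), "R" (3x3) and "t" (3): a world point X has camera coordinates R X + t. Camera axes: x right, y down, z forward; pixel columns grow to the right and rows downward; lengths in m; the calibration is good to about 2 mm. The wrist camera is an equidistant fisheye: a pixel r from the principal point sees the ray r / f radians off the axis. A picture is of the moment at which its call begins: read the wrist's pose just before it. camera_info takes no time and is no camera call; for the wrist camera it gives the pose at the moment of the call.
- ctrl.finish_job(): hands the job in, once; it reports no verdict.
The state is a dict: "t": time; "q": joint angles; "dq": joint speeds; "effort": joint torques, N m; "tool_pos": TCP position; "tool_rot": TCP orientation; "contact_force": force on the tool from outside, world axes, zero at the start; "wrist_torque": the same for the moment, N m; "opening": finger opening in m.
Only numpy, scipy, OpenCV 4.12 (cv2) and the standard library are available. Lean on these libraries where they do the work, as an engineer would, in place of code of your own. Each camera call takes 0.05 s, during which the arm holds its last target.

## Working session

There is one attempt and no reset: what is moved stays moved. The work goes in short steps, Python scripts to look and compute and a tool call to move; the robot and the scene stay as the last step left them, time stands still between calls to the robot, and variables do not carry over. Pictures are saved under pics/ and viewed, and the job is handed in when it is done.

Besides the shell and the picture viewer there is one more tool, called after "Call:" in YAML: its name, and indented under it one key for each argument. send_rows: Moves the arm, as the interface text tells. Its arguments: {"type":"object","properties":{"series":{"type":"array"},"squeeze":{"type":"number"}},"required":["series"]}

```bash
mkdir -p pics; ls; python3 - <<'E'
from station import ctrl
import cv2,numpy as np
print(ctrl.get_obs())
for n in ["top","side"]:
    im=ctrl.get_image(n); cv2.imwrite(f"pics/{n}0.png",im[:,:,::-1])
    i=ctrl.camera_info(n); print(n,i)
print(ctrl.camera_info("wrist"))
E
```

```text
pics
{'t': 0.0, 'q': array([-1.45706395e+00,  5.33434523e-02,  1.61430446e+00, -3.34897280e-05,
        1.47601518e+00, -1.19003478e-01]), 'dq': array([-2.24229124e-04, -5.25292378e-04, -1.57269816e-03, -1.17074880e-03,
       -1.92087008e-04, -1.78169772e-05]), 'effort': array([ 2.30477781e-03, -3.93685877e+01, -3.70173490e+01,  1.32105820e-04,
        7.12530789e-03,  7.72292651e-06]), 'tool_pos': array([ 0.14407008, -0.6075414 ,  0.24106507]), 'tool_rot': array([-3.11828861e+00, -3.64520691e-01,  4.37637744e-05]), 'contact_force': array([ 0.44714654, -0.90799513, -1.00047093]), 'wrist_torque': array([-0.022672  , -0.01205524, -0.02291922]), 'opening': 0.08530596053535522}
top {'mtx': array([[362.79454195,   0.        , 248.98298033],
       [  0.        , 362.79454195, 185.95946199],
       [  0.        ,   0.        ,   1.        ]]), 'R': array([[-1.77181530e-04, -9.99616169e-01, -2.77035045e-02],
       [-9.84222352e-01,  5.07606516e-03, -1.76863212e-01],
       [ 1.76935951e-01,  2.72350715e-02, -9.83845476e-01]]), 't': array([-0.00530588,  0.55568166,  0.62203782])}
side {'mtx': array([[402.29961009,   0.        , 259.08975387],
       [  0.        , 402.29961009, 190.16213196],
       [  0.        ,   0.        ,   1.        ]]), 'R': array([[-0.96358577, -0.26738753, -0.00252515],
       [-0.12561351,  0.46097021, -0.87848034],
       [ 0.23605871, -0.84617396, -0.47777182]]), 't': array([0.54062535, 0.12596057, 0.78038305])}
{'mtx': array([[297.31863964,   0.        , 253.28675334],
       [  0.        , 297.31863964, 188.56781735],
       [  0.        ,   0.        ,   1.        ]]), 'R': array([[ 0.22958702, -0.97328652, -0.00177618],
       [-0.92860535, -0.21959312,  0.29911698],
       [-0.29151656, -0.06702401, -0.9542148 ]]), 't': array([-0.62422388, -0.03774561,  0.38002615])}
```

View pics/top0.png

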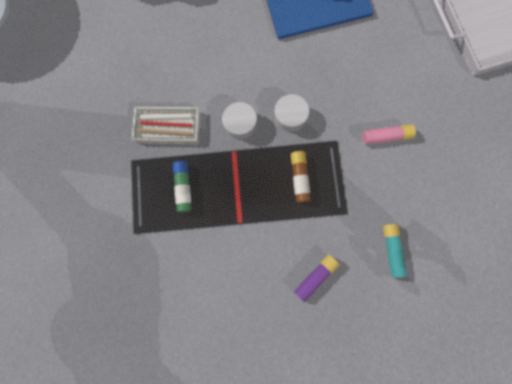

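View pics/side0.png

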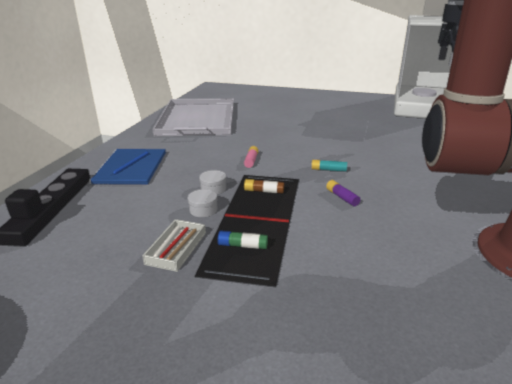

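The top view shows the amber vial with its yellow cap at (301,177), the red line at (237,187) and the green vial at (182,187). Look-alikes: pink (390,134), purple (317,278) and turquoise (395,250), all off the mat. I choose the vial at (301,177).

```bash
cat > h.py <<'E'
import cv2,numpy as np
from station import ctrl
def ray(n,uv,z):
    i=ctrl.camera_info(n);R,t=i["R"],i["t"]
    C=-R.T@t; d=R.T@np.linalg.inv(i["mtx"])@np.array([uv[0],uv[1],1.])
    return C+d*(z-C[2])/d[2]
def big(m):
    c,_=cv2.findContours(m.astype(np.uint8),cv2.RETR_EXTERNAL,cv2.CHAIN_APPROX_NONE)
    return max(c,key=cv2.contourArea)
def cen(c):
    M=cv2.moments(c); return M['m10']/M['m00'],M['m01']/M['m00']
def hsv(im): return cv2.cvtColor(im,cv2.COLOR_RGB2HSV)
def proj(n,X):
    i=ctrl.camera_info(n); p=i["mtx"]@(i["R"]@np.asarray(X,float)+i["t"]); return p[:2]/p[2]
E
python3 - <<'E'
from h import *
im=cv2.imread('pics/top0.png')[:,:,::-1].copy(); h=hsv(im).astype(int)
H,S,V=h[...,0],h[...,1],h[...,2]
roi=np.zeros(H.shape,bool); roi[135:235,125:350]=1
red=big(roi&((H<5)|(H>174))&(S>150)&(V>80))
r=cv2.minAreaRect(red);print('red',r)
b=cv2.boxPoints(r); P=np.array([ray('top',p,.004) for p in b]);print(P.round(4))
print('line mid',P.mean(0))
vr=np.zeros(H.shape,bool); vr[140:215,275:325]=1
vm=vr&(V>55)&((S>90)|(V>110))
c=big(vm); r=cv2.minAreaRect(c);print('amb',r,cv2.contourArea(c))
b=cv2.boxPoints(r);P=np.array([ray('top',p,.018) for p in b]);print(P.round(4),P.mean(0))
yc=big(vr&(H>18)&(H<35)&(S>120)&(V>100));print('cap',cen(yc),ray('top',cen(yc),.018))
# green
vr=np.zeros(H.shape,bool); vr[150:225,160:205]=1
c=big(vr&((S>90)&(V>50)|(V>110))); r=cv2.minAreaRect(c);print('gr',r)
b=cv2.boxPoints(r);P=np.array([ray('top',p,.018) for p in b]);print(P.round(4),P.mean(0))
for u in [(239,119),(292,110),(167,125)]: print(ray('top',u,.038 if u[0]>200 else .022))
big2=cv2.resize(im[135:235,260:350],None,fx=6,fy=6,interpolation=cv2.INTER_CUBIC)
cv2.imwrite('pics/crop.png',big2[:,:,::-1])
# side check
im=cv2.imread('pics/side0.png')[:,:,::-1].copy();
for z,u in [(.018,(265,187)),(.004,(256,219)),(.018,(244,240))]: print(ray('side',u,z))
E
```

```text
red ((236.5, 186.5), (69.35037231445312, 4.707858562469482), 84.80557250976562)
[[0.6332 0.0307 0.004 ]
 [0.634  0.0212 0.004 ]
 [0.495  0.0081 0.004 ]
 [0.4942 0.0172 0.004 ]]
line mid [0.56408947 0.01931895 0.004     ]
amb ((299.79180908203125, 175.97007751464844), (52.2387809753418, 16.426651000976562), 84.14398956298828) 728.0
[[ 0.6311 -0.0846  0.018 ]
 [ 0.6343 -0.1167  0.018 ]
 [ 0.5312 -0.124   0.018 ]
 [ 0.5281 -0.0928  0.018 ]] [ 0.58119062 -0.10451475  0.018     ]
cap (297.4201058201058, 157.0084656084656) [ 0.61848308 -0.10088102  0.018     ]
gr ((181.2750244140625, 184.93800354003906), (49.92051315307617, 16.108537673950195), 85.42607879638672)
[[0.6128 0.1477 0.018 ]
 [0.6152 0.1159 0.018 ]
 [0.5165 0.1052 0.018 ]
 [0.5141 0.1362 0.018 ]] [0.56464936 0.12626994 0.018     ]
[0.69043945 0.01298313 0.038     ]
[ 0.70778443 -0.09039868  0.038     ]
[0.68538958 0.15807558 0.022     ]
[ 0.57352273 -0.09956919  0.018     ]
[0.56104501 0.02554446 0.004     ]
[0.55683322 0.12670995 0.018     ]
```

View pics/crop.png

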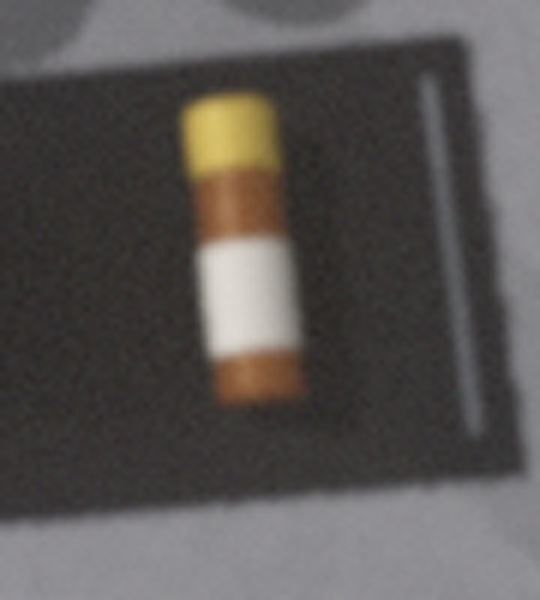

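The crop confirms the amber vial: paper label, yellow cap, lying on the mat. Its centre is about 0.123 m from the line on the -y side, which fits the given 95–140 mm. I'll turn the tool so its y runs along the line and its x along the push direction.

Call:
send_rows:
  series:
    - {"wz": -0.18, "jaw": 0.5}
    - {"wz": -0.18, "jaw": 0.5}
    - {"wz": -0.18, "jaw": 0.5}
    - {"wz": -0.18, "jaw": 0.5}
    - {"wz": -0.18, "jaw": 0.5}

```text
invalid input at $.series[0]: expected keys tx, ty, tz, wx, wy, wz, jaw
```

Call:
send_rows:
  series:
    - {"wz": -0.18, "jaw": 0.5}
    - {"wz": -0.18, "jaw": 0.5}
    - {"wz": -0.18, "jaw": 0.5}
    - {"wz": -0.1, "jaw": 0.5}

```text
invalid input at $.series[0]: expected keys tx, ty, tz, wx, wy, wz, jaw
```

```bash
cat >> h.py <<'E'
from scipy.spatial.transform import Rotation as Ro
MID=np.array([.5635,.0205,.004]); A=np.radians(5.45)
EX=np.array([np.cos(A),np.sin(A),0]);EY=np.array([-np.sin(A),np.cos(A),0])
def where(target=None):
    o=ctrl.get_obs();p=o['tool_pos'];R=Ro.from_rotvec(o['tool_rot']).as_matrix()
    d=p-MID
    print('t',o['t'],'pos',p.round(4),'line xy',(d@EX).round(4),(d@EY).round(4),'open',o['opening'],'F',o['contact_force'].round(2))
    Rd=np.stack([EY,EX,[0,0,-1]],1)
    print('turn needed',Ro.from_matrix(R.T@Rd).as_rotvec().round(4))
    if target is not None:
        T=MID+target[0]*EX+target[1]*EY; T[2]=target[2]
        print('tool shift cm',(R.T@(T-p)*100).round(2))
E
python3 -c "
from h import *
where((.002,-.188,.12))"
```

```text
t 0.1 pos [ 0.1441 -0.6076  0.2412] line xy -0.4771 -0.5854 open 0.08525881993375023 F [-0.33 -0.26 -0.85]
turn needed [-1.3000e-03 -1.5000e-03 -1.4331e+00]
tool shift cm [ 52.91 -32.77  12.19]
```

Call:
send_rows:
  series:
    - {"tx": 0, "ty": 0, "tz": 0, "wx": 0, "wy": 0, "wz": -0.18, "jaw": 0.5}
    - {"tx": 0, "ty": 0, "tz": 0, "wx": 0, "wy": 0, "wz": -0.18, "jaw": 0.5}
    - {"tx": 0, "ty": 0, "tz": 0, "wx": 0, "wy": 0, "wz": -0.18, "jaw": 0.5}
    - {"tx": 0, "ty": 0, "tz": 0, "wx": 0, "wy": 0, "wz": -0.18, "jaw": 0.5}
    - {"tx": 0, "ty": 0, "tz": 0, "wx": 0, "wy": 0, "wz": -0.18, "jaw": 0.5}

```text
t: 0.72
tool_pos: [0.1439, -0.6058, 0.2373]
tool_rot: [-2.62, -1.721, -0.006]
contact_force: [0.2, -0.4, -0.0]
opening: 0.0426
```

Call:
send_rows:
  series:
    - {"tx": 0, "ty": 0, "tz": 0, "wx": 0, "wy": 0, "wz": -0.18, "jaw": 0.5}
    - {"tx": 0, "ty": 0, "tz": 0, "wx": 0, "wy": 0, "wz": -0.18, "jaw": 0.5}
    - {"tx": 0, "ty": 0, "tz": 0, "wx": 0, "wy": 0, "wz": -0.18, "jaw": 0.5}

```text
t: 1.1
tool_pos: [0.1438, -0.6046, 0.235]
tool_rot: [-2.043, -2.375, -0.013]
contact_force: [0.4, 0.1, -0.4]
opening: 0.0426
```

```bash
python3 -c "
from h import *
where((.002,-.188,.12))"
```

```text
t 1.1 pos [ 0.1438 -0.6046  0.235 ] line xy -0.4772 -0.5825 open 0.042582293752659685 F [ 0.44  0.09 -0.44]
turn needed [ 0.0001 -0.0121  0.0547]
tool shift cm [36.62 50.   11.96]
```

Call:
send_rows:
  series:
    - {"tx": 3.0, "ty": 4.0, "tz": 0, "wx": 0, "wy": 0, "wz": 0.055, "jaw": 0.5}
    - {"tx": 3.0, "ty": 4.0, "tz": 0, "wx": 0, "wy": 0, "wz": 0, "jaw": 0.5}
    - {"tx": 3.0, "ty": 4.0, "tz": 0, "wx": 0, "wy": 0, "wz": 0, "jaw": 0.5}
    - {"tx": 3.0, "ty": 4.0, "tz": 0, "wx": 0, "wy": 0, "wz": 0, "jaw": 0.5}
    - {"tx": 3.0, "ty": 4.0, "tz": 0, "wx": 0, "wy": 0, "wz": 0, "jaw": 0.5}

```text
t: 1.72
tool_pos: [0.329, -0.4306, 0.2336]
tool_rot: [-2.113, -2.307, -0.016]
contact_force: [0.2, 0.2, 0.1]
opening: 0.0428
```

```bash
python3 -c "
from h import *
where((.002,-.188,.12))"
```

```text
t 1.725 pos [ 0.329  -0.4306  0.2336] line xy -0.2763 -0.4268 open 0.04275843057007969 F [0.23 0.25 0.06]
turn needed [-0.001  -0.0166 -0.0076]
tool shift cm [23.9  27.66 11.73]
```

Call:
send_rows:
  series:
    - {"tx": 3.6, "ty": 4.2, "tz": 1, "wx": 0, "wy": -0.016, "wz": 0, "jaw": 0.5}
    - {"tx": 3.6, "ty": 4.2, "tz": 1, "wx": 0, "wy": 0, "wz": 0, "jaw": 0.5}
    - {"tx": 3.6, "ty": 4.2, "tz": 1, "wx": 0, "wy": 0, "wz": 0, "jaw": 0.5}
    - {"tx": 3.6, "ty": 4.2, "tz": 1, "wx": 0, "wy": 0, "wz": 0, "jaw": 0.5}
    - {"tx": 3.6, "ty": 4.2, "tz": 1, "wx": 0, "wy": 0, "wz": 0, "jaw": 0.5}

```text
t: 2.35
tool_pos: [0.5273, -0.2256, 0.1819]
tool_rot: [2.123, 2.315, -0.002]
contact_force: [0.7, 0.0, 0.9]
opening: 0.0429
```

```bash
python3 -c "
from h import *
where((.002,-.188,.12))"
```

```text
t 2.35 pos [ 0.5273 -0.2256  0.1819] line xy -0.0594 -0.2415 open 0.04293338110848925 F [0.66 0.04 0.88]
turn needed [-0.0007  0.001  -0.0086]
tool shift cm [5.41 6.1  6.18]
```

Call:
send_rows:
  series:
    - {"tx": 2.5, "ty": 3.0, "tz": 2, "wx": 0, "wy": 0, "wz": -0.008, "jaw": 0.5}
    - {"tx": 2.5, "ty": 3.0, "tz": 2, "wx": 0, "wy": 0, "wz": 0, "jaw": 0.5}
    - {"tx": 0, "ty": 0, "tz": 1.0, "wx": 0, "wy": 0, "wz": 0, "jaw": 0.5}

```text
t: 2.72
tool_pos: [0.5852, -0.1648, 0.1289]
tool_rot: [-2.106, -2.329, 0.002]
contact_force: [-0.5, -1.2, -0.1]
opening: 0.0429
```

```bash
python3 - <<'E'
from h import *
for n in ["top","side","wrist"]:
    im=ctrl.get_image(n); cv2.imwrite(f"pics/{n}1.png",im[:,:,::-1])
where((.002,-.188,.018))
E
```

```text
t 2.875 pos [ 0.5839 -0.1672  0.1299] line xy 0.0025 -0.1888 open 0.04259040352493667 F [ 0.44 -0.2   0.27]
turn needed [-0.0019  0.001   0.0017]
tool shift cm [ 0.09 -0.03 11.19]
```

View pics/side1.png

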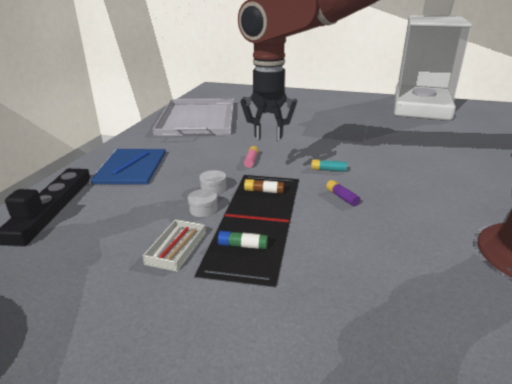

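View pics/wrist1.png

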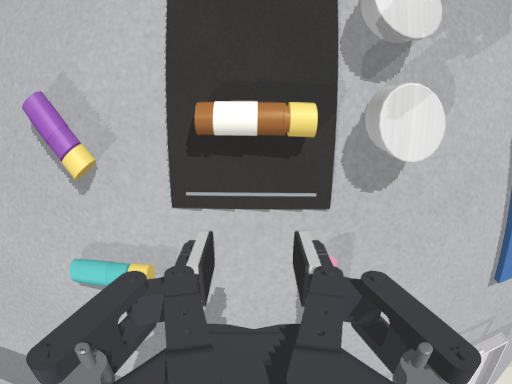

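View pics/top1.png

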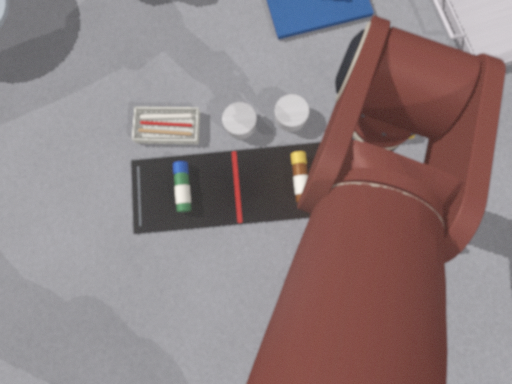

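The side view shows the fingers clear behind the vial. The wrist view shows the vial from (196,118) to (317,119), parallel to the jaw axis and centred on it. Next I go down.

Call:
send_rows:
  series:
    - {"tx": 0, "ty": 0, "tz": 3, "wx": 0, "wy": 0, "wz": 0, "jaw": 0.5}
    - {"tx": 0, "ty": 0, "tz": 3, "wx": 0, "wy": 0, "wz": 0, "jaw": 0.5}
    - {"tx": 0, "ty": 0, "tz": 2, "wx": 0, "wy": 0, "wz": 0, "jaw": 0.5}
    - {"tx": 0, "ty": 0, "tz": 1.5, "wx": 0, "wy": 0, "wz": 0, "jaw": 0.5}
    - {"tx": 0, "ty": 0, "tz": 0.7, "wx": 0, "wy": 0, "wz": 0, "jaw": 0.5}

```text
t: 3.5
tool_pos: [0.5855, -0.174, 0.0314]
tool_rot: [2.112, 2.312, 0.001]
contact_force: [0.1, -0.3, -0.5]
opening: 0.0427
```

```bash
python3 - <<'E'
from h import *
i=ctrl.camera_info("wrist")
im=ctrl.get_image("wrist"); cv2.imwrite("pics/wrist2.png",im[:,:,::-1])
im=ctrl.get_image("side"); cv2.imwrite("pics/side2.png",cv2.resize(im[110:260,180:340],None,fx=4,fy=4)[:,:,::-1])
where((.002,-.155,.018))
E
```

```text
t 3.6 pos [ 0.5855 -0.1737  0.0315] line xy 0.0034 -0.1954 open 0.04251150637896511 F [0.25 1.07 0.81]
turn needed [ 0.0069  0.0069 -0.0048]
tool shift cm [ 4.05 -0.17  1.32]
```

View pics/wrist2.png

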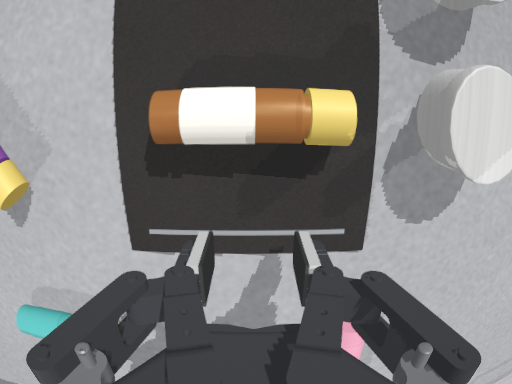

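View pics/side2.png

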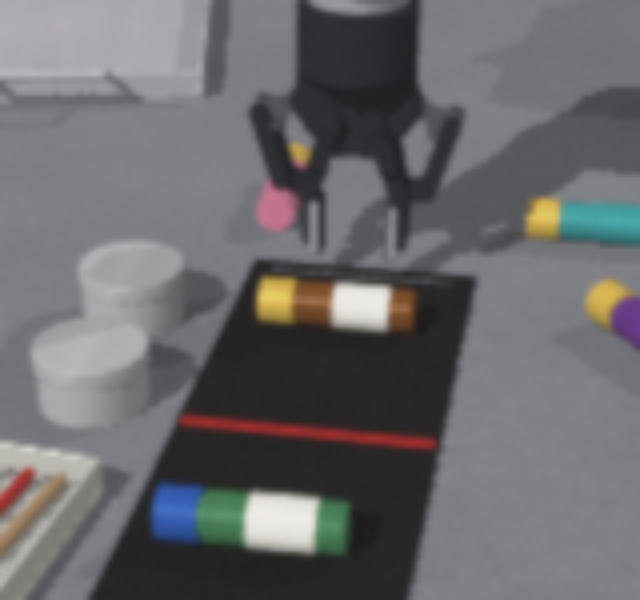

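```bash
cat >> h.py <<'E'
def wray(i,uv,z):
    K=i["mtx"];dx=np.array([uv[0]-K[0,2],uv[1]-K[1,2]]);r=np.hypot(*dx);th=r/K[0,0]
    d=np.r_[dx/r*np.sin(th),np.cos(th)];C=-i["R"].T@i["t"];d=i["R"].T@d
    return C+d*(z-C[2])/d[2]
def L(P): d=P-MID;return np.array([d@EX,d@EY,P[2]]).round(4)
E
python3 - <<'E'
from h import *
i=ctrl.camera_info("side");C=-i["R"].T@i["t"]
for uv in [(258.8,172.5),(278.7,173)]:
    d=i["R"].T@np.linalg.inv(i["mtx"])@np.array([*uv,1.])
    p0=MID-.190*EY; k=((p0-C)@EY)/(d@EY); print('tip',L(C+k*d))
w=ctrl.camera_info("wrist")
print('vial ends',L(wray(w,(151,117),.018)),L(wray(w,(355,117),.018)))
print('vial mid far/near edges',L(wray(w,(253,87),.022)),L(wray(w,(253,145),.010)))
E
```

```text
tip [ 0.0265 -0.19    0.022 ]
tip [-0.026  -0.19    0.0249]
vial ends [-0.0469 -0.1267  0.018 ] [ 0.0554 -0.1273  0.018 ]
vial mid far/near edges [ 0.0042 -0.1139  0.022 ] [ 0.0041 -0.1436  0.01  ]
```

Call:
send_rows:
  series:
    - {"tx": 0.3, "ty": 0, "tz": 0.5, "wx": 0.007, "wy": 0.007, "wz": -0.005, "jaw": 0.5}
    - {"tx": 0.5, "ty": 0, "tz": 0.4, "wx": 0, "wy": 0, "wz": 0, "jaw": 0.5}
    - {"tx": 0.5, "ty": 0, "tz": 0.2, "wx": 0, "wy": 0, "wz": 0, "jaw": 0.5}

```text
t: 3.98
tool_pos: [0.586, -0.1607, 0.0221]
tool_rot: [2.111, 2.323, 0.002]
contact_force: [0.4, -0.6, 0.8]
opening: 0.0429
```

```bash
python3 -c "
from h import *
where((.003,-.152,.018))"
```

```text
t 3.975 pos [ 0.586  -0.1607  0.0221] line xy 0.0052 -0.1825 open 0.04293729427998057 F [ 0.41 -0.63  0.83]
turn needed [0.003  0.0012 0.0006]
tool shift cm [ 3.05 -0.22  0.4 ]
```

Call:
send_rows:
  series:
    - {"tx": 0.5, "ty": -0.1, "tz": 0.2, "wx": 0, "wy": 0, "wz": 0, "jaw": 0.5}
    - {"tx": 0.5, "ty": -0.1, "tz": 0.2, "wx": 0, "wy": 0, "wz": 0, "jaw": 0.5}
    - {"tx": 0.5, "ty": 0, "tz": 0, "wx": 0, "wy": 0, "wz": 0, "jaw": 0.5}
    - {"tx": 0.4, "ty": 0, "tz": 0, "wx": 0, "wy": 0, "wz": 0, "jaw": 0.5}

```text
t: 4.47
tool_pos: [0.5819, -0.1401, 0.0179]
tool_rot: [2.11, 2.324, 0.002]
contact_force: [-0.2, 0.2, -0.3]
opening: 0.0428
```

```bash
python3 -c "
from h import *
where((.003,-.152,.018))"
```

```text
t 4.475 pos [ 0.5819 -0.1401  0.0179] line xy 0.0031 -0.1616 open 0.04280040004889146 F [-0.16  0.24 -0.33]
turn needed [0.0032 0.0012 0.0013]
tool shift cm [ 0.96 -0.01 -0.01]
```

Height is right. I push at about 32 mm/s through the contact, then check with the wrist camera.

Call:
send_rows:
  series:
    - {"tx": 0.4, "ty": 0, "tz": 0, "wx": 0, "wy": 0, "wz": 0, "jaw": 0.5}
    - {"tx": 0.4, "ty": 0, "tz": 0, "wx": 0, "wy": 0, "wz": 0, "jaw": 0.5}
    - {"tx": 0.4, "ty": 0, "tz": 0, "wx": 0, "wy": 0, "wz": 0, "jaw": 0.5}
    - {"tx": 0.4, "ty": 0, "tz": 0, "wx": 0, "wy": 0, "wz": 0, "jaw": 0.5}
    - {"tx": 0.4, "ty": 0, "tz": 0, "wx": 0, "wy": 0, "wz": 0, "jaw": 0.5}

```text
t: 5.1
tool_pos: [0.5801, -0.1189, 0.0182]
tool_rot: [2.109, 2.323, 0.003]
contact_force: [0.1, -0.6, 1.1]
opening: 0.0427
```

```bash
cat >> h.py <<'E'
def look(n):
    w=ctrl.camera_info("wrist"); im=ctrl.get_image("wrist"); cv2.imwrite(f"pics/wrist{n}.png",im[:,:,::-1])
    h=hsv(im).astype(int);H,S,V=h[...,0],h[...,1],h[...,2]
    roi=np.zeros(H.shape,bool);roi[20:232,120:395]=1
    m=roi&(H>5)&(H<35)&(S>110)&(V>50)   # amber glass + cap
    c,_=cv2.findContours(m.astype(np.uint8),cv2.RETR_EXTERNAL,cv2.CHAIN_APPROX_NONE)
    c=[k for k in c if cv2.contourArea(k)>120]
    pts=np.vstack(c)[:,0,:]
    l=pts[pts[:,0]<pts[:,0].min()+20]; r=pts[pts[:,0]>pts[:,0].max()-20]
    for q in (l,r):
        top,bot=q[:,1].min(),q[:,1].max();x=q[:,0].mean()
        P=wray(w,(x,(top+bot)/2),.018); print('end',x.round(1),top,bot,L(P))
E
python3 -c "
from h import *
look(3)
where((.003,-.152,.018))"
```

```text
end 153.4 180 231 [-0.0455 -0.1142  0.018 ]
end 353.9 180 231 [ 0.0534 -0.1143  0.018 ]
t 5.15 pos [ 0.5801 -0.1185  0.0182] line xy 0.0033 -0.1399 open 0.04271183044512288 F [0.38 0.27 0.91]
turn needed [0.0036 0.0012 0.0015]
tool shift cm [-1.21 -0.03  0.02]
```

View pics/wrist3.png

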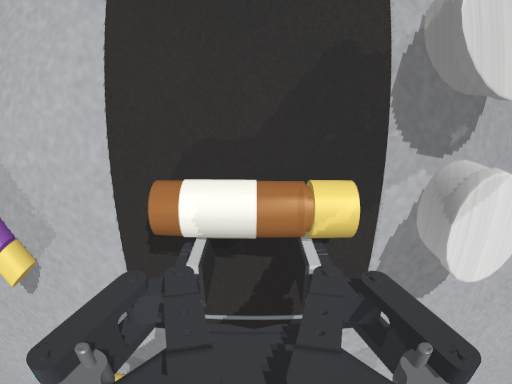

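The wrist view shows both fingers against the vial (ends at columns 151 and 358). The axis is 26 mm ahead of the TCP, as expected, and parallel. I continue.

Call:
send_rows:
  series:
    - {"tx": 0.45, "ty": 0, "tz": 0, "wx": 0, "wy": 0, "wz": 0, "jaw": 0.5}
    - {"tx": 0.45, "ty": 0, "tz": 0, "wx": 0, "wy": 0, "wz": 0, "jaw": 0.5}
    - {"tx": 0.45, "ty": 0, "tz": 0, "wx": 0, "wy": 0, "wz": 0, "jaw": 0.5}
    - {"tx": 0.45, "ty": 0, "tz": 0, "wx": 0, "wy": 0, "wz": 0, "jaw": 0.5}
    - {"tx": 0.45, "ty": 0, "tz": 0, "wx": 0, "wy": 0, "wz": 0, "jaw": 0.5}

```text
t: 5.78
tool_pos: [0.5778, -0.0947, 0.0182]
tool_rot: [2.11, 2.323, 0.003]
contact_force: [1.0, 0.2, 0.4]
opening: 0.0429
```

Call:
send_rows:
  series:
    - {"tx": 0.45, "ty": 0, "tz": 0, "wx": 0, "wy": 0, "wz": 0, "jaw": 0.5}
    - {"tx": 0.45, "ty": 0, "tz": 0, "wx": 0, "wy": 0, "wz": 0, "jaw": 0.5}
    - {"tx": 0.45, "ty": 0, "tz": 0, "wx": 0, "wy": 0, "wz": 0, "jaw": 0.5}
    - {"tx": 0.45, "ty": 0, "tz": 0, "wx": 0, "wy": 0, "wz": 0, "jaw": 0.5}
    - {"tx": 0.45, "ty": 0, "tz": 0, "wx": 0, "wy": 0, "wz": 0, "jaw": 0.5}

```text
t: 6.4
tool_pos: [0.5754, -0.0707, 0.0181]
tool_rot: [2.109, 2.323, 0.003]
contact_force: [-0.4, 0.9, 0.3]
opening: 0.0425
```

```bash
python3 -c "
from h import *
look(4)
where((.003,-.028,.018))"
```

```text
end 153.6 181 231 [-0.0454 -0.0659  0.018 ]
end 353.1 180 231 [ 0.0528 -0.0658  0.018 ]
t 6.45 pos [ 0.5753 -0.0702  0.0181] line xy 0.0031 -0.0914 open 0.04253833261949914 F [ 0.05  0.71 -0.47]
turn needed [0.0035 0.0009 0.0016]
tool shift cm [ 6.34 -0.    0.  ]
```

View pics/wrist4.png

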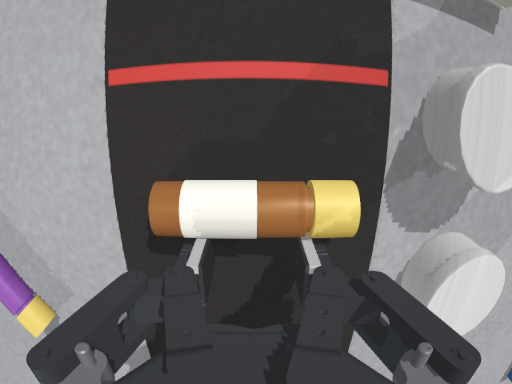

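```bash
python3 -c "
from h import *
w=ctrl.camera_info('wrist')
for p in [(109,78),(248,70),(388,78)]: print(L(wray(w,p,.004)))"
```

```text
[-0.0712 -0.0007  0.004 ]
[ 0.001  -0.0013  0.004 ]
[ 0.0728 -0.0013  0.004 ]
```

Call:
send_rows:
  series:
    - {"tx": 0.45, "ty": 0, "tz": 0, "wx": 0, "wy": 0, "wz": 0, "jaw": 0.5}
    - {"tx": 0.45, "ty": 0, "tz": 0, "wx": 0, "wy": 0, "wz": 0, "jaw": 0.5}
    - {"tx": 0.45, "ty": 0, "tz": 0, "wx": 0, "wy": 0, "wz": 0, "jaw": 0.5}
    - {"tx": 0.45, "ty": 0, "tz": 0, "wx": 0, "wy": 0, "wz": 0, "jaw": 0.5}
    - {"tx": 0.45, "ty": 0, "tz": 0, "wx": 0, "wy": 0, "wz": 0, "jaw": 0.5}

```text
t: 7.08
tool_pos: [0.5731, -0.0465, 0.0182]
tool_rot: [2.109, 2.324, 0.003]
contact_force: [0.0, 0.4, 0.4]
opening: 0.0426
```

Call:
send_rows:
  series:
    - {"tx": 0.45, "ty": 0, "tz": 0, "wx": 0, "wy": 0, "wz": 0, "jaw": 0.5}
    - {"tx": 0.45, "ty": 0, "tz": 0, "wx": 0, "wy": 0, "wz": 0, "jaw": 0.5}
    - {"tx": 0.45, "ty": 0, "tz": 0, "wx": 0, "wy": 0, "wz": 0, "jaw": 0.5}
    - {"tx": 0.4, "ty": 0, "tz": 0, "wx": 0, "wy": 0, "wz": 0, "jaw": 0.5}
    - {"tx": 0.3, "ty": 0, "tz": 0, "wx": 0, "wy": 0, "wz": 0, "jaw": 0.5}

```text
t: 7.7
tool_pos: [0.5709, -0.0245, 0.0181]
tool_rot: [2.109, 2.324, 0.003]
contact_force: [0.1, -0.3, -0.0]
opening: 0.0425
```

```bash
python3 -c "
from h import *
look(5)
where((.003,-.028,.018))"
```

```text
end 153.6 181 231 [-0.0455 -0.0195  0.018 ]
end 353.1 180 231 [ 0.0527 -0.0193  0.018 ]
t 7.75 pos [ 0.5709 -0.0242  0.018 ] line xy 0.0031 -0.0452 open 0.04253142612301177 F [0.74 0.49 0.25]
turn needed [0.0036 0.0008 0.0018]
tool shift cm [ 1.72 -0.01  0.  ]
```

Vial at -19.5 mm and still touching the fingers. I finish more slowly.

Call:
send_rows:
  series:
    - {"tx": 0.4, "ty": 0, "tz": 0, "wx": 0, "wy": 0, "wz": 0, "jaw": 0.5}
    - {"tx": 0.4, "ty": 0, "tz": 0, "wx": 0, "wy": 0, "wz": 0, "jaw": 0.5}
    - {"tx": 0.35, "ty": 0, "tz": 0, "wx": 0, "wy": 0, "wz": 0, "jaw": 0.5}
    - {"tx": 0.25, "ty": 0, "tz": 0, "wx": 0, "wy": 0, "wz": 0, "jaw": 0.5}
    - {"tx": 0.15, "ty": 0, "tz": 0, "wx": 0, "wy": 0, "wz": 0, "jaw": 0.5}

```text
t: 8.38
tool_pos: [0.5693, -0.0078, 0.0181]
tool_rot: [2.109, 2.324, 0.003]
contact_force: [0.2, 1.0, 0.0]
opening: 0.043
```

```bash
python3 -c "
from h import *
look(6)
where((.003,-.028,.018))"
```

```text
end 153.7 181 231 [-0.0455 -0.0027  0.018 ]
end 354.7 180 231 [ 0.0535 -0.0026  0.018 ]
t 8.425 pos [ 0.5693 -0.0077  0.0181] line xy 0.0031 -0.0286 open 0.04281513845777933 F [-0.52 -0.51 -0.08]
turn needed [0.0037 0.0008 0.0017]
tool shift cm [ 0.06 -0.01  0.01]
```

View pics/wrist6.png

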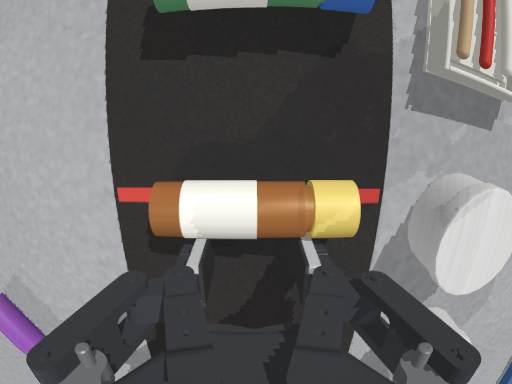

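The vial lies over the red line, whose ends show at (130,195) and (370,196). I back off straight and look again.

Call:
send_rows:
  series:
    - {"tx": -0.5, "ty": 0, "tz": 0, "wx": 0, "wy": 0, "wz": 0, "jaw": 0.5}
    - {"tx": -1, "ty": 0, "tz": 0, "wx": 0, "wy": 0, "wz": 0, "jaw": 0.5}
    - {"tx": -1.5, "ty": 0, "tz": 0, "wx": 0, "wy": 0, "wz": 0, "jaw": 0.5}
    - {"tx": -2, "ty": 0, "tz": -1, "wx": 0, "wy": 0, "wz": 0, "jaw": 0.5}
    - {"tx": -1, "ty": 0, "tz": -3, "wx": 0, "wy": 0, "wz": 0, "jaw": 0.5}

```text
t: 9.05
tool_pos: [0.5732, -0.0717, 0.0568]
tool_rot: [-2.11, -2.325, 0.002]
contact_force: [0.5, -0.0, 1.0]
opening: 0.0429
```

Call:
send_rows:
  series:
    - {"tx": -2, "ty": 0, "tz": -5, "wx": 0, "wy": 0, "wz": 0, "jaw": 0.5}
    - {"tx": -4, "ty": 0, "tz": -5, "wx": 0, "wy": 0, "wz": 0, "jaw": 0.5}
    - {"tx": -5, "ty": 0, "tz": -2, "wx": 0, "wy": 0, "wz": 0, "jaw": 0.5}
    - {"tx": -5, "ty": 0, "tz": 0, "wx": 0, "wy": 0, "wz": 0, "jaw": 0.5}
    - {"tx": -3, "ty": 0, "tz": 0, "wx": 0, "wy": 0, "wz": 0, "jaw": 0.5}

```text
t: 9.68
tool_pos: [0.5929, -0.2728, 0.1887]
tool_rot: [2.106, 2.316, 0.001]
contact_force: [-0.4, 0.2, -0.3]
opening: 0.0429
```

```bash
python3 -c "
from h import *
for n in ['top','side']:
    im=ctrl.get_image(n); cv2.imwrite(f'pics/{n}9.png',im[:,:,::-1])
where()"
```

```text
t 9.775 pos [ 0.5929 -0.2738  0.1886] line xy 0.0013 -0.2957 open 0.04316157859326669 F [-0.31  0.64 -0.5 ]
turn needed [ 0.0083  0.0084 -0.0027]
```

View pics/top9.png

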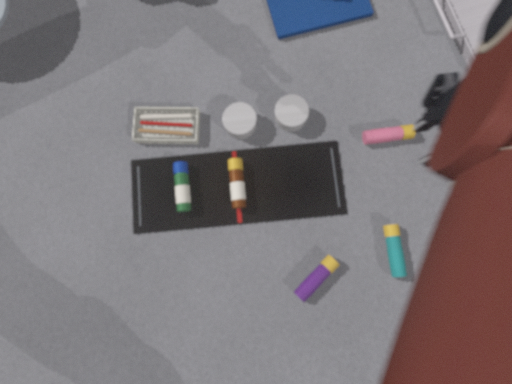

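View pics/side9.png

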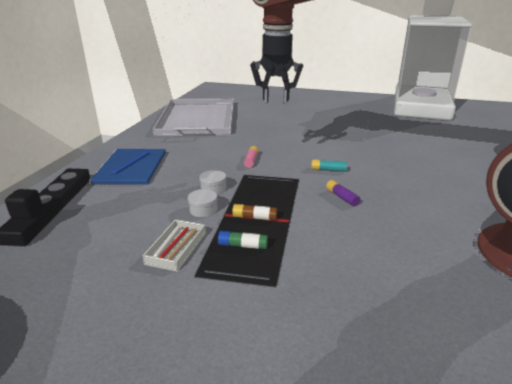

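Both views show the vial over the red line, at top (237,182) and side (255,212), with the other objects unmoved. Now a check of the numbers and of stillness.

Call:
send_rows:
  series:
    - {"tx": 0, "ty": 0, "tz": -0.2, "wx": 0, "wy": 0, "wz": 0, "jaw": 0.5}
    - {"tx": 0, "ty": 0, "tz": 0, "wx": 0, "wy": 0, "wz": 0, "jaw": 0.5}
    - {"tx": 0, "ty": 0, "tz": 0, "wx": 0, "wy": 0, "wz": 0, "jaw": 0.5}
    - {"tx": 0, "ty": 0, "tz": 0, "wx": 0, "wy": 0, "wz": 0, "jaw": 0.5}

```text
t: 10.28
tool_pos: [0.5922, -0.2726, 0.191]
tool_rot: [2.108, 2.315, 0.001]
contact_force: [0.6, -0.1, -1.1]
opening: 0.0429
```

```bash
python3 - <<'E'
from h import *
b=ctrl.get_image('top')
for im in (cv2.imread('pics/top9.png')[:,:,::-1].copy(),b):
    h=hsv(im).astype(int);H,S,V=h[...,0],h[...,1],h[...,2]
    roi=np.zeros(H.shape,bool);roi[145:225,222:252]=1
    am=roi&(V>55)&((S>90)|(V>110))&~(((H<4)|(H>174))&(S>200))
    am=cv2.morphologyEx(am.astype(np.uint8),cv2.MORPH_OPEN,np.ones((9,9)))
    r=cv2.minAreaRect(big(am)); bx=cv2.boxPoints(r)
    print(r,L(np.mean([ray('top',p,.018) for p in bx],0)))
im=cv2.imread('pics/side9.png')[:,:,::-1]
print('side',L(ray('side',(255,212.5),.018)),'line side',L(ray('side',(256,218.5),.004)))
E
```

```text
((236.03794860839844, 182.4552001953125), (51.737342834472656, 15.778642654418945), 85.2363510131836) [ 0.0054 -0.0017  0.018 ]
((236.04139709472656, 182.49656677246094), (51.82038497924805, 15.778642654418945), 85.2363510131836) [ 0.0053 -0.0017  0.018 ]
side [0.001  0.0011 0.018 ] line side [-0.0016  0.0032  0.004 ]
```

The vial is still, about 2 mm from the line, and the angle error is under 1°.

```bash
python3 -c "
from station import ctrl
print(ctrl.finish_job())"
```

```text
the job is handed in; nothing more can be done
None
```

I rolled the amber vial about 125 mm to the red line and handed the job in at about 10.3 s. I pushed it at 30–40 mm/s with both half-closed fingers side by side against its side, then backed off and lifted the arm clear.

- **Position:** in the last two top pictures, taken about 0.5 s apart, the vial was still. It lay about 2 mm short of the line, 5 mm along it from the middle, and within about 1° of parallel.
- **Cameras:** the side view agreed to about 3 mm and the wrist view to about 1 mm (it read the vial just before I backed off).
- **Force and clearance:** the measured force stayed at noise level, under 2 N in each reading, and the arm touches nothing.
- **Other objects:** the green vial, the tins and the dish looked unmoved in the last top and side pictures. I judged that by eye and did not measure their positions again.

No check failed. My first two move calls were refused for missing keys and moved nothing.

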